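# Raise the serving-hatch shutter with its hold-to-run switch

## Robot

A 6-joint arm with a two-finger parallel gripper is mounted at the origin on the work surface. World frame = base frame: x ahead of the robot, y to its left, z up, the work surface at z = 0. Lengths are in m, angles in rad, forces in N, time in s.
With the tool pointing down it reaches from about 0.375 to 0.9 m from the base axis. Payload 3.1 kg.
Tool frame: the origin (TCP) lies between the finger pads; the fingertips stand 8 mm ahead of it and the grasp point (between the pads) lies 11 mm behind it; z points along the fingers, y is the line along which they close (so a half turn about z gives the same grasp; the last joint's range is limited). The gripper opens to 85 mm and grips with 20 to 120 N. Pads are 22 mm wide; open, the fingers measure 114 mm over their backs; the gripper's body (76 mm by 85 mm) begins 54 mm behind the grasp point. The pads swing forward as they close: fully open they stand 13 mm farther back than shut.
Start: joints at [1.062, 0.527, 1.433, -0, 1.181, -0.178], TCP at [0.203, 0.591, 0.239] pointing down, gripper open.
Joint ranges: [-3.08, 3.08], [-0.75, 2.2], [0.22, 2.44], [-1.43, 4.57], [0, 2.65], [-2.85, 2.85]. Speed limits (rad/s): [2.79, 2.79, 3.14, 3.14, 3.14, 3.14].

## Interface

Orientations are given as a unit quaternion [x, y, z, w].
In Python, from station import readout, cams, sign_off gives the robot as it stands.
- The arm moves only by the tool send_rows, never from a script. Its argument "commands" is text: rows parted by semicolons, each of 5 numbers parted by spaces: the finger opening in mm, from 0 to 85.4, then the shift along the tool's x, y, z each as a share of 0.02 m, from -1 to 1, then the turn about the tool's z as a share of 4 degrees, from -1 to 1. In form: grip dx dy dz spin; .... A call has 1 to 20 rows; each row shifts and turns the commanded pose from where the row before left it, along the tool's axes as they then stand; what a row does not reach is not made up. A row lasts 1/12 s, in which the tool goes at most 41.7 mm and 7.16 degrees, less where a joint would pass 70% of its speed; a pose out of reach is approached as far as the arm can. A call with a number of a shift or a turn outside -1 to 1 is refused whole. A call with a gripper value outside its range is refused whole. The fingers move at their own pace and stop on an object; "grip_force" is the grip in N (left out, the last holds). Time passes only in rows, so rows that do not move let the fingers close. It gives the time, the measured TCP pose, the force, the opening and the grip force at its end, in the units of the state.
- readout.sense(): the state, without advancing time (a new reading comes with each control period).
- cams.snapshot(name): name is "side" or "top" or "wrist"; returns a dict with "pixels" (384x512x3 uint8, red, green, blue), "intrinsics" (3x3 intrinsics, pixels), "eye" and "rotation" of the camera in the world. Camera axes: x right, y down, z forward; pixel columns grow to the right and rows downward; lengths in m; the calibration is good to about 2 mm. A picture is of the moment at which its call begins. There is no depth.
- sign_off(): hands the job in; it is judged then, once.
The state is a dict: "t": time; "q": joint angles; "qd": joint speeds; "tau": joint torques, N m; "tcp_pos": TCP position; "tool_rot": TCP orientation; "force": force on the tool from outside, world axes, zero at the start; "ft_torque": the same for the moment, N m; "finger_gap": opening from 0.0 (shut) to 1.0 (fully open); "gripper_force": force on a finger pad.
Only numpy, scipy, OpenCV 4.12 (cv2) and the standard library are available. Lean on these libraries where they do the work, as an engineer would, in place of code of your own. Each camera call takes 0.05 s, during which the arm holds its last target. There are 200 camera calls.

## Task

Raise the serving hatch's shutter a little: push the switch lever that has the flat rectangular paddle (not the one with the ball) well over towards the end of its box that carries the raised black ridge, hold it there for about two seconds, then let go so that it springs back upright. Do not push the paddle far over the other way, and leave the ball lever's switch alone.

Things in the scene. Friction and masses are not known exactly. Their poses are not given: they have to be found in the camera images.
- hatch_switch: the shutter's switch box, fixed to the table: grey, 150 (x) x 90 (y) x 45 (z) mm, origin at the centre of its underside on the table, z up. A black ridge 70 mm long (along y), 12 mm high, crosses its top 62 mm from the centre at the +x end; the -x end has two small screw heads. Its paddle lever stands in the middle. It may be left or right of the other switch, turned any way.
- hatch_lever (a joint): lean of the paddle lever in rad: 0 upright, + towards the ridge (+x), stops at +-0.6; turns on a pin along the box's y, 45 mm above the table. Black paddle 46 mm wide (y), 10 thick (x), from 70 to 115 mm above the table when upright, on a 10 mm stem. Spring 0.55 N m/rad (5 N at 45 mm above the pin gives 0.4); returns to 0 when let go. The shutter runs while it is above 0.28.
- fan_switch: the extractor fan's switch box, not to be operated, fixed to the table: the same box with the same ridge at its +x end, origin at the centre of its underside, but its lever, in the middle, ends in a black ball of 30 mm diameter, centred 100 mm above the table. At least 240 mm from the other box, centre to centre.
- fan_lever (a joint): lean of the ball lever in rad: 0 upright, + towards its own ridge, stops at +-0.6, sprung like the other. Everything else near the work (soup bowl, stack of square plates, tea cup) is lower than 65 mm.
Things that resemble listed ones, but are neither listed nor needed, are in the scene too. What is shaped like the hatch_switch but purple or yellow is not meant.

How it is judged:
By the outcome, as a careful person would: the job done as asked, in the order asked, and still so for the second after the job is handed in, with the robot touching nothing.
It also fails if it takes over 35 s, if anything falls off the work surface, if the arm or the gripper's body presses on something with over 40 N, if the wrist force passes 120 N, or if a joint passes its speed limit or range.

## Working session

There is one attempt and no reset: what is moved stays moved. The work goes in short steps, Python scripts to look and compute and a tool call to move; the robot and the scene stay as the last step left them, time stands still between calls to the robot, and variables do not carry over. Pictures are saved under pics/ and viewed, at most 10 in all, crops included, and the job is handed in when it is done.

Besides the shell and the picture viewer there is one more tool, called after "Call:" as name(argument=value, ...) on one line, values as JSON. send_rows: Moves the arm, as the interface text tells. Its arguments: {"type":"object","properties":{"commands":{"type":"string"},"grip_force":{"type":"number"}},"required":["commands"]}

```bash
mkdir -p pics; cat > h.py <<'E'
import numpy as np,cv2
from station import readout,cams,sign_off
def snap(n,f):
    s=cams.snapshot(n); cv2.imwrite(f'pics/{f}.png',cv2.cvtColor(s['pixels'],cv2.COLOR_RGB2BGR))
    np.savez(f'pics/{f}.npz',K=s['intrinsics'],e=s['eye'],R=s['rotation']); return s
def pt(f,u,v,z):
    d=np.load(f'pics/{f}.npz'); r=d['R']@np.linalg.inv(d['K'])@np.array([u,v,1.]); e=d['e']
    return e+r*(z-e[2])/r[2]
E
python3 - <<'E'
from h import *
for n in('top','side'):
    s=snap(n,n+'0'); print(n,s['eye'],s['rotation'].round(3).tolist())
a=cv2.imread('pics/top0.png');b=cv2.imread('pics/side0.png')
cv2.imwrite('pics/both.png',cv2.resize(a,(800,600)))
cv2.imwrite('pics/sideb.png',cv2.resize(b,(800,600)))
st=readout.sense();print(st)
E
```

```text
top [ 0.41203842 -0.07764035  1.11668086] [0.714, -0.7, 0.01, -0.011]
side [-0.01425596 -0.74145593  0.89812775] [0.88, -0.291, 0.114, -0.358]
{'t': 0.1, 'q': array([ 1.06148141e+00,  5.28371588e-01,  1.43380097e+00, -4.81202876e-05,
        1.18141251e+00, -1.78479804e-01]), 'qd': array([ 0.00013554, -0.00022944, -0.00290826, -0.00059515, -0.00058835,
       -0.00094999]), 'tau': array([-5.15566771e-04, -4.43302703e+01, -1.78586000e+01, -2.44568573e-04,
        3.89349356e-03, -1.99039181e-05]), 'tcp_pos': array([0.20267243, 0.59054225, 0.23842394]), 'tool_rot': array([ 1.64655091e-01,  9.86350702e-01, -9.45375583e-04, -3.14931682e-04]), 'force': array([ 0.22658193,  0.05895214, -0.55778268]), 'ft_torque': array([-0.05363383, -0.02881653, -0.02158591]), 'gripper_force': 0.0, 'finger_gap': 0.9967270283008228}
```

View pics/both.png

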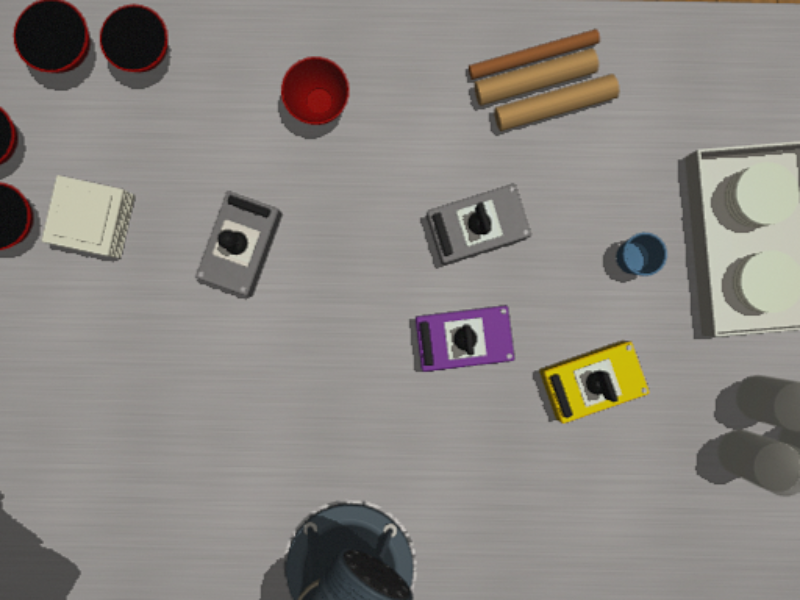

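View pics/sideb.png

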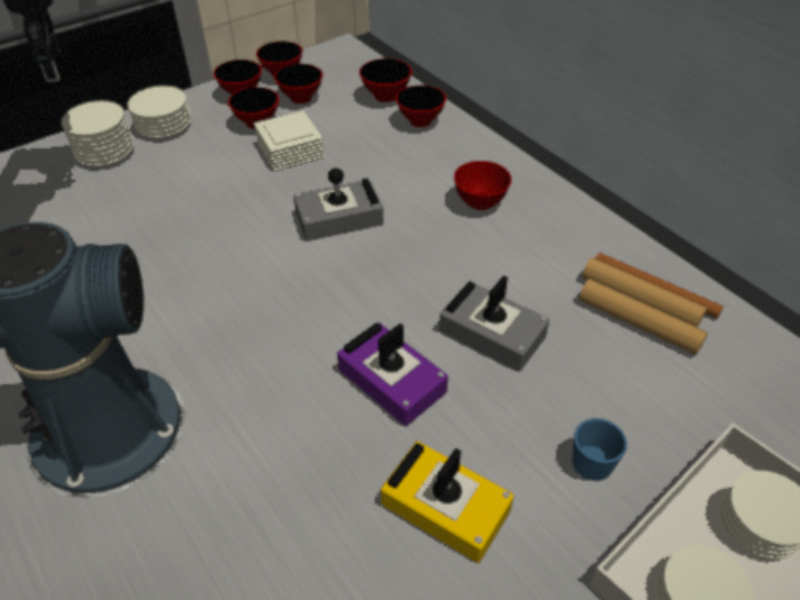

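The top view shows two grey switches, at (238,245) and (478,223) in the 800x600 picture. The side view shows a ball on the first and a flat paddle on the second, at (497,295). So (478,223) should be the hatch switch, with its ridge at the left end (441,234). The purple (465,338) and yellow (598,383) ones are decoys. I'll confirm with one crop and measure.

```bash
sed -i "s/^import numpy.*/&\nfrom scipy.spatial.transform import Rotation as Ro/; s/d\['R'\]@/Ro.from_quat(d['R']).as_matrix()@/" h.py
python3 - <<'E'
from h import *
a=cv2.imread('pics/top0.png');b=cv2.imread('pics/side0.png')
c=cv2.resize(a[105:185,260:350],None,fx=4.4,fy=4.4,interpolation=3);d=cv2.resize(b[165:245,270:360],None,fx=4.4,fy=4.4,interpolation=3)
cv2.imwrite('pics/crop.png',np.hstack([c,d]))
P=[pt('top0',u*.64,v*.64,.045) for u,v in[(428,210),(514,184),(530,238),(440,265)]]
for p in P:print(p.round(4))
print('ctr',np.mean(P,0),[np.linalg.norm(P[i]-P[i-1]).round(3) for i in range(4)])
x=(P[0]+P[3]-P[1]-P[2]);print('yaw',np.degrees(np.arctan2(x[1],x[0])))
for u,v in[(238,245)]:print('fan',pt('top0',u*.64,v*.64,.045))
print('bowl',pt('top0',315*.64,90*.64,.05))
R=Ro.from_quat(readout.sense()['tool_rot']).as_matrix();print(R.round(3))
E
```

```text
[ 0.583  -0.1165  0.045 ]
[ 0.6277 -0.2539  0.045 ]
[ 0.5412 -0.2808  0.045 ]
[ 0.495  -0.1374  0.045 ]
ctr [ 0.56171839 -0.19714813  0.045     ] [np.float64(0.09), np.float64(0.144), np.float64(0.091), np.float64(0.151)]
yaw 107.9228343741467
fan [0.52074926 0.1870772  0.045     ]
bowl [0.77232423 0.06879219 0.05      ]
[[-0.946  0.325 -0.001]
 [ 0.325  0.946 -0.002]
 [ 0.    -0.002 -1.   ]]
```

View pics/crop.png

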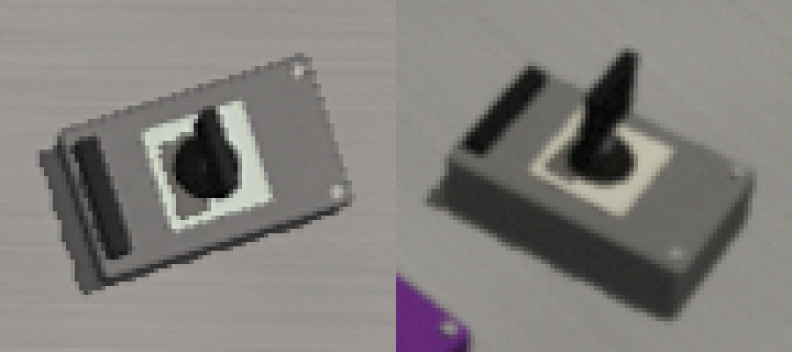

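The crop confirms it: flat paddle, grey box, black ridge at the left end (crop px 100,200) and screws on the right. The sizes check out at 0.15 x 0.09 m. The centre is (0.562,-0.197) and the yaw 108°. I'll close the fingers, spin +53° so tool x lies along box +x, then travel.

Call:
send_rows(commands="0 0 0 0 0.95;0 0 0 0 0.95;0 0 0 0 0.95;0 0 0 0 0.95;0 0 0 0 0.95;0 0 0 0 0.95;0 0 0 0 0.95;0 0 0 0 0.95;0 0 0 0 0.95;0 0 0 0 0.95;0 0 0 0 0.95;0 0 0 0 0.95;0 0 0 0 0.95;0 0 0 0 0.95")

```text
t: 1.27
tcp_pos: [0.2027, 0.5907, 0.2387]
tool_rot: [0.59, 0.807, -0.001, 0.0]
force: [-0.3, 0.1, 0.4]
finger_gap: 0.004
gripper_force: 0.0
```

Call:
send_rows(commands="0 -1 0.1 0 0;0 -1 0.1 0 0;0 -1 0.1 0 0;0 -1 0.1 0 0;0 -1 0.1 0 0;0 -1 0.1 0 0;0 -1 0.1 0 0;0 -1 0.1 0 0;0 -1 0.1 0 0;0 -1 0.1 0 0;0 -1 0.1 0 0;0 -1 0.1 0 0;0 -1 0.1 0 0;0 -1 0.1 0 0;0 -1 0.1 0 0;0 -1 0.1 0 0;0 -1 0.1 0 0;0 -1 0.1 0 0;0 -1 0.1 0 0;0 -1 0.1 0 0")

```text
t: 2.93
tcp_pos: [0.3636, 0.2216, 0.2391]
tool_rot: [0.589, 0.808, -0.0, -0.0]
force: [-0.1, -0.4, 0.3]
finger_gap: -0.001
gripper_force: 0.0
```

Call:
send_rows(commands="0 -1 0.1 0 0;0 -1 0.1 0 0;0 -1 0.1 0 0;0 -1 0.1 0 0;0 -1 0.1 0 0;0 -1 0.1 0 0;0 -1 0.1 0 0;0 -1 0.1 0 0;0 -1 0.1 0 0;0 -1 0.1 0 0;0 -1 0.1 0 0;0 -1 0.1 0 0;0 -1 0.1 0 0;0 -1 0.1 0 0;0 -1 0.1 0 0;0 -1 0.1 0 0;0 -1 0.1 0 0;0 -1 0.1 0 0;0 -1 0.1 0 0;0 -1 0.1 0 0")

```text
t: 4.6
tcp_pos: [0.5243, -0.1467, 0.2389]
tool_rot: [0.589, 0.808, -0.0, -0.001]
force: [0.0, 0.3, 0.3]
finger_gap: -0.0
gripper_force: 0.0
```

Call:
send_rows(commands="0 -1 0.1 0 0;0 -1 0.1 0 0;0 -1 0.1 0 0;0 -1 0.1 0 0;0 -1 0.1 0 0;0 -1 0.1 0 0;0 0 0 0 0;0 0 0 0 0")

```text
t: 5.27
tcp_pos: [0.5722, -0.2569, 0.2385]
tool_rot: [0.589, 0.808, 0.0, -0.001]
force: [-0.2, 0.2, 0.6]
finger_gap: -0.005
gripper_force: 0.0
```

```bash
cat > w.py <<'E'
from h import *
C=np.array([.562,-.197,0]);a=np.radians(108);U=np.array([np.cos(a),np.sin(a),0]);V=np.array([-U[1],U[0],0])
def where():
    s=readout.sense();p=s['tcp_pos'];R=Ro.from_quat(s['tool_rot']).as_matrix()
    print('t',s['t'],'box x,y,z mm',1e3*(p-C)@U,1e3*(p-C)@V,1e3*p[2],'toolx yaw',np.degrees(np.arctan2(R[1,0],R[0,0])),'Fx',s['force']@U,'F',s['force'].round(2),s['finger_gap'])
E
python3 -c "
from w import *
where();snap('wrist','w1')"
```

```text
t 5.2667 box x,y,z mm -60.126321773666625 8.7995184413109 238.52916799063618 toolx yaw 107.76666438596538 Fx 0.24440275491530605 F [-0.25  0.18  0.59] -0.004564699909637804
```

View pics/w1.png

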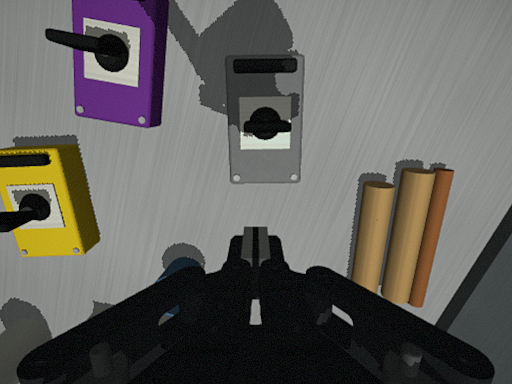

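The wrist view shows the hatch box upright in the frame, ridge at the top (265,65), paddle at (267,126), and the closed fingers at (255,250) on its screw side. I'll check the box pose from this picture, then descend with an 8 mm sideways correction.

```bash
python3 -c "
from w import *
P=[pt('w1',u,v,.045) for u,v in[(226,56),(304,56),(300,182),(230,182)]]
for p in P+[np.mean(P,0)]:print(((p-C)@U*1e3).round(1),((p-C)@V*1e3).round(1))
for q in[(244,126),(291,126)]:p=pt('w1',*q,.115);print('pad',((p-C)@U*1e3).round(1),((p-C)@V*1e3).round(1))
"
```

```text
69.1 39.9
68.7 -46.7
-76.3 -48.8
-76.0 40.1
-3.6 -3.9
pad -2.4 18.2
pad -2.5 -25.9
```

Call:
send_rows(commands="0 0 0.45 0 0;0 0 0 1 0;0 0 0 1 0;0 0 0 1 0;0 0 0 1 0;0 0 0 1 0;0 0 0 1 0;0 0 0 1 0;0 0 0 0.25 0;0 0 0 0 0;0 0 0 0 0")

```text
t: 6.23
tcp_pos: [0.5816, -0.2531, 0.0948]
tool_rot: [0.589, 0.808, 0.0, 0.0]
force: [-0.2, -0.3, -0.8]
finger_gap: 0.001
gripper_force: 0.0
```

```bash
python3 -c "
from w import *
where()"
```

```text
t 6.2333 box x,y,z mm -59.3922399866889 -1.2720455399492012 94.80924860020127 toolx yaw 107.89278575661282 Fx -0.19377090561555887 F [-0.24 -0.28 -0.82] 0.000718285219908521
```

Call:
send_rows(commands="0 0.5 0 0 0;0 0.5 0 0 0;0 0.5 0 0 0;0 0.5 0 0 0;0 0.5 0 0 0;0 0 0 0 0;0 0 0 0 0")

```text
t: 6.82
tcp_pos: [0.566, -0.2059, 0.095]
tool_rot: [0.588, 0.809, -0.0, 0.001]
force: [0.6, -2.4, 2.1]
finger_gap: -0.005
gripper_force: 1.1
```

```bash
python3 -c "
from w import *
where()"
```

```text
t 6.8167 box x,y,z mm -9.698741018134532 -1.0784415531935674 95.01248095365645 toolx yaw 107.92493462424255 Fx -2.4642769123182964 F [ 0.58 -2.4   2.15] -0.0046680059260159725
```

Contact is as predicted: 2.5 N, about 0.2 rad. Another 11 mm should give about 0.44 rad.

Call:
send_rows(commands="0 0.3 0 0 0;0 0.25 0 0 0;0 0 0 0 0;0 0 0 0 0")

```text
t: 7.15
tcp_pos: [0.5631, -0.1964, 0.0945]
tool_rot: [0.589, 0.808, -0.0, 0.001]
force: [1.5, -5.0, 0.2]
finger_gap: 0.001
gripper_force: 2.2
```

```bash
python3 -c "
from w import *
where();snap('side','s2')
b=cv2.imread('pics/s2.png');cv2.imwrite('pics/s2c.png',cv2.resize(b[150:250,255:365],None,fx=5,fy=5,interpolation=3))"
```

```text
t 7.15 box x,y,z mm 0.22526473429104266 -1.2663899461784927 94.45985562652648 toolx yaw 107.84377414350024 Fx -5.1806117615988105 F [ 1.52 -4.95  0.24] 0.0006014372693085679
```

View pics/s2c.png

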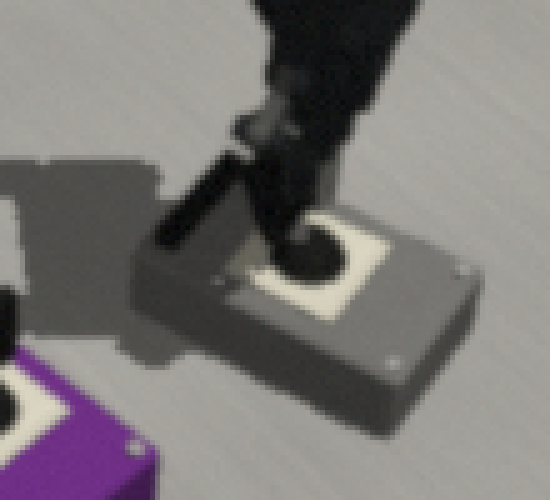

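The paddle leans towards the ridge at 5.2 N, about 0.42 rad. I'll hold to about 2 s in total, then back off.

Call:
send_rows(commands="0 0 0 0 0;0 0 0 0 0;0 0 0 0 0;0 0 0 0 0;0 0 0 0 0;0 0 0 0 0;0 0 0 0 0;0 0 0 0 0;0 0 0 0 0;0 0 0 0 0;0 0 0 0 0;0 0 0 0 0;0 0 0 0 0;0 0 0 0 0;0 0 0 0 0;0 0 0 0 0;0 0 0 0 0;0 0 0 0 0;0 0 0 0 0;0 0 0 0 0")

```text
t: 8.87
tcp_pos: [0.563, -0.1962, 0.0944]
tool_rot: [0.589, 0.808, 0.0, 0.001]
force: [2.0, -4.4, -1.5]
finger_gap: 0.002
gripper_force: 2.2
```

Call:
send_rows(commands="0 0 0 0 0;0 0 0 0 0;0 -0.4 0 0 0;0 -0.4 0 0 0;0 -0.4 0 0 0;0 -0.6 0 0 0;0 -0.6 0 0 0;0 -0.6 0 0 0;0 0 0 -1 0;0 0 0 -1 0;0 0 0 -1 0;0 0 0 -1 0;0 0 0 -1 0;0 0 0 0 0;0 0 0 0 0;0 0 0 0 0")

```text
t: 10.2
tcp_pos: [0.5801, -0.2528, 0.1934]
tool_rot: [0.589, 0.808, -0.0, -0.001]
force: [-0.8, -0.2, 0.3]
finger_gap: 0.001
gripper_force: 0.0
```

```bash
python3 -c "
from w import *
where();snap('side','s3')
b=cv2.imread('pics/s3.png');cv2.imwrite('pics/s3c.png',cv2.resize(b[90:250,180:365],None,fx=3.7,fy=3.7,interpolation=3))"
```

```text
t 10.2 box x,y,z mm -58.6753947706996 0.0052684470777876555 193.3595263848042 toolx yaw 107.81969958061347 Fx 0.034762695895954376 F [-0.75 -0.21  0.29] 0.0008264858156811442
```

View pics/s3c.png

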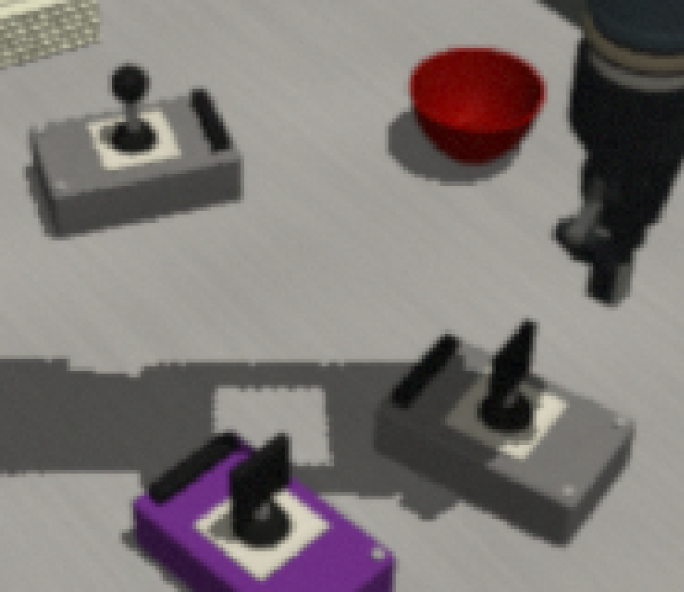

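The paddle (crop 515,370) is upright again, the gripper is clear of it, and the ball lever (130,85) is untouched.

```bash
python3 -c "
from h import *
print(sign_off())"
```

```text
the job is handed in; nothing more can be done
None
```

The hatch paddle was pushed about 0.42 rad (estimated from the push force) towards its ridge, held there for about two seconds and let go; it sprang back upright, the ball lever was not touched, and the job is handed in.

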